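Clamp two bottles on the laboratory shaker

TASK

Clamp the two glass bottles on the shaker platform, ready for shaking: lift the clamp's release bar and, holding it up, slide the clamp towards the bottles until both are pushed back snugly against the fixed rear bar and the clamp's sprung cushion is pressed well in, but not to its stop. Then let the release bar drop right down so that the clamp locks in the nearest notch with the cushion still pressed against both bottles, and take the gripper away. Keep the bottles upright, do not ram them, and leave the other things on the bench where they are.

Things in the scene. Friction and masses are not known exactly. Their poses are not given: they have to be found in the camera images.
- shaker: Fixed bench shaker, white housing 340 x 310 mm, bare steel platform 360 x 315 mm, its top 115 mm above the origin (centre of the underside, on the bench). +x runs from the control panel (operator) to the back: the clamp slides that way towards the bottles. Toothed racks run along the platform at y = +-140 mm, tooth tips 145 mm up. Yaw differs.
- platform_top (a point): Centre of the platform's top; axes as the shaker's. Near its back a fixed rear bar stands across the platform: rubber-faced, 236 mm long, 32 mm high, centre 111 mm above this point, on two cheeks with black knobs. It is set differently every time (front face 105 to 150 mm in +x from here, not reported): the bottles stop against it.
- clamp (a joint): Clamp position along the shaker's +x, m, 0 (towards the operator) to 0.130; about 1.5 N friction. Starts at 0 to 0.020 with its pawls down in a long recess that ends at the first tooth, 0.032. Teeth follow every 10 mm to 0.132, 3.5 mm thick, round tips, vertical flanks; pawl noses 5 mm thick. Pawls down, it locks about midway between teeth (0.037, 0.047 ... 0.127), +-1.5 mm.
- release (a joint): Lift of the release bar, m: 0 = down, pawls in a notch; 0.015 = upper stop. Pawls clear the teeth above 0.009. Spring and weight pull it down with 7.5 N (bottom) to 10.5 N (top). Let go with the pawls on a tooth tip, it stays up to 9 mm up until the clamp shifts a few mm (the pressed cushion usually pushes it back) and the pawls drop in.
- release_bar (a point): Centre of the release bar, a level round bar across the clamp: middle 140 mm black rubber sleeve of 14 mm diameter, then 10 mm diameter for 44 mm to each cheek. 160 mm above the bench when down, 45 mm above the platform; free on the operator's side and below. It lifts straight up and carries the clamp along. Axes as the shaker's: x sliding direction, y along the bar, z up.
- crosspiece (a point): Middle of the lower near edge of the clamp's aluminium crosspiece (22 mm deep, 22 mm high, 238 mm long), 8 mm in +x of the bar's centre and 55 mm above it (bar down). It overhangs, so no finger gets behind the bar from straight above; a gripper tilted 25 to 40 degrees, body leaning to the operator, fingers pointing forward and down, passes one finger under it. Axes as the shaker's.
- cushion (a joint): How far the clamp's cushion is pressed back towards the crosspiece, m: 0 = free, 0.022 = at its stop. It is a rubber-faced bar 216 mm long, 32 mm high, ahead of the crosspiece on two sprung plungers, and rocks by up to 3 degrees to bear on both bottles. Its spring starts at 4 N and adds 0.5 N per mm (9 N at 0.010, 15 N at the stop).
- cushion_face (a point): Centre of the cushion's rubber face that meets the bottles: 70 mm in +x of the release bar's centre when free, 66 mm above it. Axes as the shaker's.
- bottle_left: Closed 1 litre glass bottle, blue cap, 101 mm diameter, straight to 144 mm, 224 mm high, about 0.7 kg, loose on the platform on the shaker's +y side between clamp and rear bar, 2 to 14 mm short of the rear bar. It slides on the steel when pushed with 1 to 3 N. Origin: centre of its underside; z up.
- bottle_right: The same kind of bottle at the shaker's -y side; its distance to the rear bar is its own.
- beaker: Bystander: glass beaker, 72 mm diameter, 95 mm high, beside the shaker (+y). Origin: centre of its underside.
- petri_dishes: Bystander: stack of round dishes, 90 mm diameter, 42 mm high, beside the shaker (-y). Origin: centre of its underside.
- timer: Bystander: flat white timer 55 x 70 x 18 mm in front of the shaker. Origin: centre of its underside.
- tip_box: Bystander: blue box with clear lid, 88 x 128 x 65 mm. Origin: centre of its underside.
- wash_bottle: Bystander: white plastic wash bottle with red cap, 68 mm diameter, 205 mm high with its spout. Origin: centre of its underside.
- flask: Bystander: conical flask, 82 mm diameter, 130 mm high. Origin: centre of its underside.
- tube_rack: Bystander: white rack of capped tubes, 75 x 190 x 83 mm. Origin: centre of its underside.

How it is judged:
By the outcome, as a careful person would: the job done as asked, in the order asked, and still so for the second after the job is handed in, with the robot touching nothing.
It also fails if it takes over 54 s, if anything falls off the work surface, if the arm or the gripper's body presses on something with over 40 N, if the wrist force passes 120 N, or if a joint passes its speed limit or range.

ROBOT

A 6-joint arm with a two-finger parallel gripper is mounted at the origin on the work surface. World frame = base frame: x ahead of the robot, y to its left, z up, the work surface at z = 0. Lengths are in mm, angles in rad, forces in N, time in s.
With the tool pointing down it reaches from about 300 to 775 mm from the base axis. Payload 14.6 kg.
Tool frame: the origin (TCP) lies between the finger pads; the fingertips stand 8 mm ahead of it and the grasp point (between the pads) lies 11 mm behind it; z points along the fingers, y is the direction in which the jaws open and shut (so a half turn about z gives the same grasp; the last joint's range is limited). The gripper opens to 94 mm and grips with 3 to 60 N. Pads are 16 mm wide; open, the fingers measure 119 mm over their backs; the gripper's body (75 mm by 177 mm) begins 78 mm behind the grasp point.
Start: joints at [-0.067, 0.3, 1.521, -0, 1.321, -0.067], TCP at [549.99, -0.002, 213.446] pointing down, gripper open.
Joint ranges: [-3.03, 3.03], [-0.79, 2.21], [0.23, 2.52], [-1.04, 4.18], [0, 3.07], [-2.55, 2.55]. Speed limits (rad/s): [2.22, 2.22, 2.57, 3.14, 3.14, 3.14].

INTERFACE

Orientations are given as [roll, pitch, yaw] about the fixed x, y, z axes, in that order (R = Rz(yaw) Ry(pitch) Rx(roll)).
In Python, from cell import manip gives the robot as it stands. The module is installed in compiled form; this text tells all that it offers.
- The arm moves only by the tool send_rows, never from a script. Its argument "series" is a list that holds one entry, the list of rows, each a list of 5 numbers: the opening, from 0 (shut) to 1 (fully open), then the shift along the tool's x, y, z in mm, then the turn about the tool's z in degrees. In form: [[[gripper, dx, dy, dz, roll], ...]]. A call has 1 to 10 rows; each row is the pose to reach, as a shift and turn from the pose commanded when the call began, along the tool's axes at that moment; what a row does not reach only later rows make up. A row lasts 1/10 s, in which the tool goes at most 50 mm and 8.59 degrees, less where a joint would pass 70% of its speed; a pose out of reach is approached as far as the arm can. A call with a gripper value outside its range is refused whole. The fingers move at their own pace and stop on an object; "newtons" is the grip in N (left out, the last holds). Time passes only in rows, so rows that repeat a pose let the fingers close. It gives the time, the measured TCP pose, the force and the opening at its end, in the units of the state.
- manip.read_state(): the state, without advancing time (a new reading comes with each control period).
- manip.camera(name): name is "scene" or "side" or "wrist"; returns a dict with "img" (384x512x3 uint8, red, green, blue), "vfov" (degrees; the focal length in pixels is half the picture's height over the tangent of half this angle, whatever the lens; pixels are square), "cx", "cy" (the principal point, pixels), "dist" ([k1, k2, p1, p2, k3] as OpenCV has them; the pictures are not rectified), "pose" (4x4, takes a point from camera to world coordinates); the wrist camera has in their place "T_tool_cam" (4x4, takes a point from camera to tool coordinates, whose origin is the TCP and whose axes are the flange's). Camera axes: x right, y down, z forward; pixel columns grow to the right and rows downward; lengths in mm; the calibration is good to about 2 mm. A picture is of the moment at which its call begins: read the wrist's pose just before it. There is no depth.
- manip.sign_off(): hands the job in, once; it reports no verdict.
Trained networks look in a picture, given as the dict that the camera call returned (one of the last four; its "shot" number tells which), for a name from the list of things; names that differ only in an ending like _2 or _b are one class to them, and where a whole thing is asked for, a point or a joint stands for the part that bears it (a point fixed in the world has none). Each returns a list of dicts, best first, with "conf" (0 to 1); they miss things now and then, are a little off and sometimes report something else, mostly with a low value. They report only what shows in the picture. A call takes as long as a camera call.
- manip.find_in(target, picture): "rect" ([left, top, width, height] in pixels, round what is visible of it).
- manip.silhouettes(target, picture): "pixels" (384x512 bool, what is visible of it) and "rect" ([left, top, width, height] in pixels, round what is visible of it).
The state is a dict: "clock": time; "joints": joint angles; "qd": joint speeds; "effort": joint torques, N m; "eef_pos": TCP position; "eef_rot": TCP orientation; "wrist_force": force on the tool from outside, world axes, zero at the start; "moment": the same for the moment, N m; "finger_gap": finger opening in mm.
Only numpy, scipy, OpenCV 4.12 (cv2) and the standard library are available. Lean on these libraries where they do the work, as an engineer would, in place of code of your own. Each camera call takes 0.05 s, during which the arm holds its last target. There are 200 camera calls.

## Working session

There is one attempt and no reset: what is moved stays moved. The work goes in short steps, Python scripts to look and compute and a tool call to move; the robot and the scene stay as the last step left them, time stands still between calls to the robot, and variables do not carry over. Pictures are saved under pics/ and viewed, about 8 in all and at most 12, crops included, and the job is handed in when it is done.

Besides the shell and the picture viewer there is one more tool, called after ">>>" as name(argument=value, ...), one argument or row to a line, values as JSON. send_rows: Moves the arm, as the interface text tells. Its arguments: {"type":"object","properties":{"series":{"type":"array"},"newtons":{"type":"number"}},"required":["series"]}

```bash
mkdir -p pics; cat > h.py <<'E'
import numpy as np, cv2
from cell import manip
from scipy.spatial.transform import Rotation as Ro
def K(c):
    h=c["img"].shape[0]; f=h/2/np.tan(np.radians(c["vfov"])/2)
    return np.array([[f,0,c["cx"]],[0,f,c["cy"]],[0,0,1.]])
def pose(c,s=None):
    if "pose" in c: return np.array(c["pose"])
    T=np.eye(4);T[:3,:3]=Ro.from_euler('xyz',s["eef_rot"]).as_matrix();T[:3,3]=s["eef_pos"]
    return T@np.array(c["T_tool_cam"])
def proj(P,c,T):
    W=np.linalg.inv(T); return cv2.projectPoints(np.array(P,float).reshape(-1,3),cv2.Rodrigues(W[:3,:3])[0],W[:3,3],K(c),np.array(c["dist"],float))[0].reshape(-1,2)
def ray(uv,c,T):
    n=cv2.undistortPoints(np.array(uv,float).reshape(-1,1,2),K(c),np.array(c["dist"],float)).reshape(-1,2)
    d=np.c_[n,np.ones(len(n))]@T[:3,:3].T
    return T[:3,3],d
def atz(uv,z,c,T):
    o,d=ray(uv,c,T); return o+d*((z-o[2])/d[:,2])[:,None]
def save(c,n,s=1.5):
    cv2.imwrite("pics/"+n,cv2.resize(c["img"][:,:,::-1],None,fx=s,fy=s))
E
python3 - <<'E'
from h import *
import pickle
print(manip.read_state())
for n in ["scene","side","wrist"]:
    s=manip.read_state();c=manip.camera(n);T=pose(c,s);save(c,n+"0.png")
    print(n,c["vfov"],c["dist"],T.round(3).tolist())
    for t in ["shaker","clamp","release_bar","cushion","bottle_left","bottle_right","release","crosspiece"]:
        r=manip.find_in(t,c); print(t,[(np.round(x["rect"],1).tolist(),round(x["conf"],2)) for x in r[:3]])
    pickle.dump((s,{k:c[k] for k in c}),open(n+"0.pkl","wb"))
E
```

```text
{'clock': 0.0, 'joints': array([-6.65837255e-02,  3.00496616e-01,  1.52158907e+00,  1.53278258e-05,
        1.32070476e+00, -6.65847960e-02]), 'qd': array([ 1.47921499e-04,  4.62317866e-04,  1.44425717e-03, -2.62136499e-04,
        1.23191895e-03, -5.18106301e-05]), 'effort': array([-1.53750298e-03, -5.31805658e+01, -3.52735734e+01,  7.07558286e-02,
        2.43994006e-02, -4.79655944e-05]), 'eef_pos': array([5.49741589e+02, 2.71580051e-02, 2.12868955e+02]), 'eef_rot': array([-3.14039851e+00, -9.45088456e-05,  1.57079354e+00]), 'wrist_force': array([ 0.66535606, -0.87940054,  0.1713329 ]), 'moment': array([-0.03038238,  0.04547814,  0.02298753]), 'finger_gap': 94.06604033219205}
scene 50.936642310518735 [-0.07109041  0.          0.          0.          0.        ] [[0.316, 0.781, -0.539, 1361.518], [0.949, -0.269, 0.167, -258.946], [-0.015, -0.564, -0.826, 1373.618], [0.0, 0.0, 0.0, 1.0]]
shaker [([224.8, 168.6, 127.3, 126.5], 0.72)]
clamp [([237.3, 172.8, 74.1, 55.1], 0.69)]
release_bar []
cushion [([255.5, 182.8, 55.2, 36.2], 0.72), ([101.4, 207.3, 27.7, 41.2], 0.15)]
bottle_left [
[... 636 characters left out ...]
([194.1, 113.3, 32.3, 51.0], 0.61)]
release [([219.7, 158.7, 45.4, 48.6], 0.77)]
crosspiece [([207.3, 142.5, 56.8, 68.2], 0.61)]
wrist 58.335089336132704 [-0.0007012  0.         0.         0.         0.       ] [[1.0, 0.001, -0.0, 551.536], [0.001, -0.973, -0.229, 65.381], [-0.0, 0.229, -0.973, 385.887], [0.0, 0.0, 0.0, 1.0]]
shaker [([173.5, 0.3, 337.6, 371.5], 0.67)]
clamp [([267.7, 0.1, 244.1, 370.1], 0.65)]
release_bar [([302.7, 0.0, 75.1, 357.3], 0.81), ([118.1, 78.5, 63.4, 75.8], 0.5)]
cushion [([339.2, 0.9, 171.7, 251.2], 0.74)]
bottle_left []
bottle_right []
release [([301.9, 0.0, 78.2, 356.1], 0.69), ([336.2, 0.5, 175.8, 251.2], 0.34)]
crosspiece [([268.9, 0.0, 241.4, 368.7], 0.94)]
```

View images.

View pics/scene0.png

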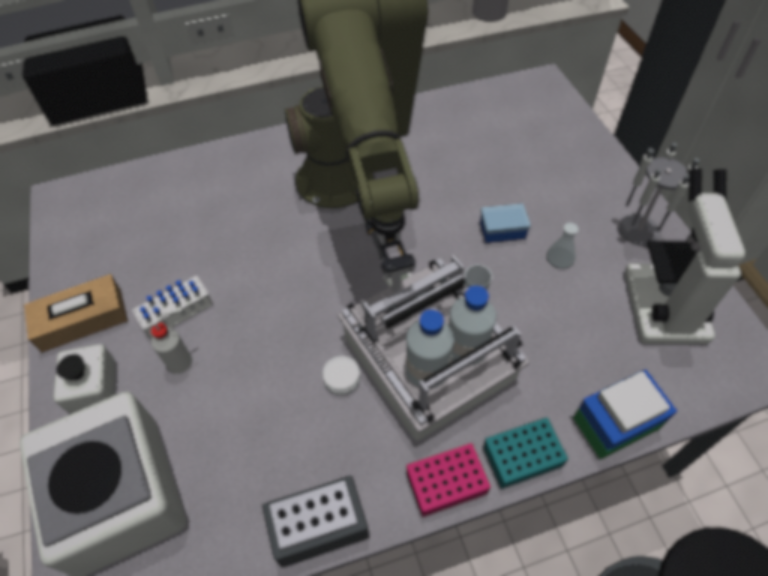

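View pics/wrist0.png

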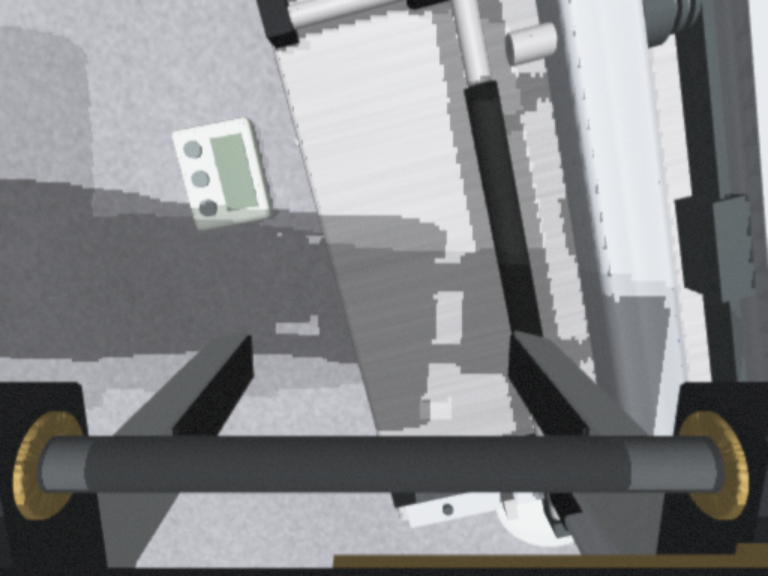

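```bash
python3 - <<'E'
import cv2
i=cv2.imread("pics/side0.png")[140:440,180:480]; cv2.imwrite("pics/side0c.png",cv2.resize(i,None,fx=2,fy=2,interpolation=cv2.INTER_CUBIC))
E
```

```text
(no output)
```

View pics/side0c.png

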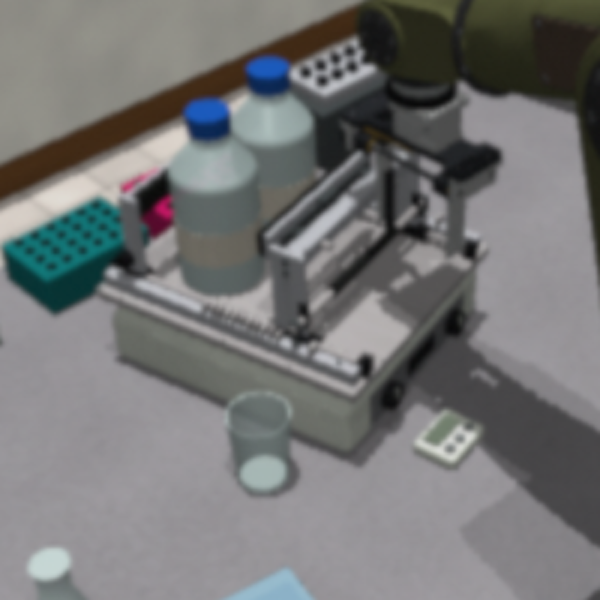

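>>> send_rows(
  series=[
    [[1, 0, 0, -150, 0], [1, 0, 0, -150, 0], [1, 0, 0, -150, 0], [1, 0, 100, -150, 0], [1, 0, 200, -150, 0], [1, 0, 400, -150, 0], [1, 0, 400, -150, 0], [1, 0, 400, -150, 0], [1, 0, 400, -150, 0], [1, 0, 400, -150, 0]],
  ],
)

```text
clock: 2.35
eef_pos: [783.1, -0.2, 325.3]
eef_rot: [3.131, -0.001, 1.571]
wrist_force: [0.8, -0.6, -1.0]
finger_gap: 93.7
```

```bash
python3 - <<'E'
from h import *
s=manip.read_state(); print(s)
s=manip.read_state();c=manip.camera("wrist");T=pose(c,s);save(c,"w1.png")
for t in ["release_bar","crosspiece","bottle_left","bottle_right","cushion"]:
    r=manip.find_in(t,c); print(t,[(np.round(x["rect"],1).tolist(),round(x["conf"],2)) for x in r[:3]])
E
```

```text
{'clock': 2.35, 'joints': array([-4.73928392e-02,  9.59241130e-01,  2.42850098e-01,  1.39877269e-03,
        1.92902997e+00, -4.68354021e-02]), 'qd': array([ 0.00299783,  0.15174289, -0.07009239,  0.00384327, -0.36489455,
        0.00389168]), 'effort': array([ 4.48940601e-01, -9.93245173e+01, -4.17007577e+01,  9.42247314e-02,
        1.83126781e+00, -4.37747867e-04]), 'eef_pos': array([ 7.83104651e+02, -1.55790703e-01,  3.25261648e+02]), 'eef_rot': array([ 3.13107127e+00, -8.13075130e-04,  1.57074046e+00]), 'wrist_force': array([ 0.80456432, -0.55773502, -0.97537798]), 'moment': array([ 0.00928745, -0.01334909, -0.00674577]), 'finger_gap': 93.74883379802222}
release_bar [([25.1, 13.1, 87.9, 243.0], 0.94)]
crosspiece [([0.0, 0.0, 150.4, 283.1], 0.78)]
bottle_left [([126.8, 2.3, 160.2, 103.9], 0.97), ([31.1, 0.0, 115.6, 247.6], 0.68), ([0.0, 1.6, 144.9, 280.7], 0.33)]
bottle_right [([173.9, 115.3, 143.8, 154.4], 0.91)]
cushion [([32.9, 1.6, 115.0, 244.7], 0.56)]
```

>>> send_rows(
  series=[
    [[1, 0, -20, -50, 0], [1, 0, -40, -100, 0], [1, 0, -60, -150, 0], [1, 0, -80, -200, 0]],
  ],
)

```text
clock: 3.05
eef_pos: [682.4, -0.1, 501.7]
eef_rot: [3.097, 0.0, 1.571]
wrist_force: [-0.8, 0.4, -0.2]
finger_gap: 94.0
```

View pics/w1.png

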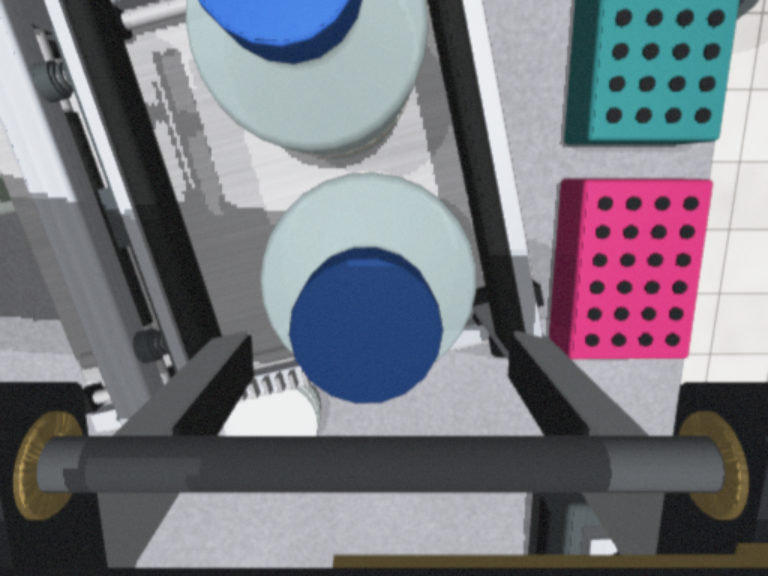

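```bash
python3 - <<'E'
from h import *
s=manip.read_state(); print(s["joints"],s["eef_pos"],s["eef_rot"])
E
```

```text
[-0.05464969  0.72191225  0.23460883  0.00263772  2.14025052 -0.0532369 ] [ 6.82367881e+02 -8.93343453e-02  5.01710763e+02] [3.09671880e+00 2.31827728e-04 1.57085030e+00]
```

>>> send_rows(
  series=[
    [[1, 0, 50, 0, 0], [1, 0, 100, 0, 0], [1, 0, 150, 0, 0], [1, 0, 200, 0, 0], [1, 0, 250, 0, 0]],
  ],
)

```text
clock: 3.55
eef_pos: [741.5, -0.1, 429.6]
eef_rot: [3.072, -0.0, 1.571]
wrist_force: [0.2, 0.2, 0.1]
finger_gap: 94.2
```

>>> send_rows(
  series=[
    [[1, 0, 0, 0, 0], [1, 0, 0, 0, 0]],
  ],
)

```text
clock: 3.75
eef_pos: [740.8, -0.1, 430.8]
eef_rot: [3.072, 0.0, 1.571]
wrist_force: [-0.4, 0.1, 0.1]
finger_gap: 93.6
```

>>> send_rows(
  series=[
    [[1, 0, -50, 0, 0], [1, 0, -100, 0, 0], [1, 0, -150, 0, 0], [1, 0, -150, 0, 0]],
  ],
)

```text
clock: 4.15
eef_pos: [615.3, -0.3, 424.4]
eef_rot: [3.07, 0.0, 1.571]
wrist_force: [1.0, 0.9, 0.4]
finger_gap: 94.1
```

>>> send_rows(
  series=[
    [[1, 0, 40, -30, 0], [1, 0, 80, -60, 0], [1, 0, 120, -90, 0], [1, 0, 160, -90, 0], [1, 0, 200, -90, 0]],
  ],
)

```text
clock: 4.65
eef_pos: [716.7, -0.4, 469.5]
eef_rot: [3.059, -0.001, 1.571]
wrist_force: [1.4, -0.7, -2.7]
finger_gap: 94.0
```

>>> send_rows(
  series=[
    [[1, 0, 200, -150, 0]],
  ],
)

```text
clock: 4.75
eef_pos: [719.5, -0.4, 481.9]
eef_rot: [3.019, -0.0, 1.571]
wrist_force: [0.5, 0.4, -0.4]
finger_gap: 94.0
```

>>> send_rows(
  series=[
    [[1, 0, 200, -150, 0]],
  ],
)

```text
clock: 4.85
eef_pos: [719.3, -0.3, 495.3]
eef_rot: [2.984, 0.0, 1.571]
wrist_force: [0.7, 0.9, -0.2]
finger_gap: 94.0
```

>>> send_rows(
  series=[
    [[1, 0, 200, -150, 0], [1, 0, 200, -150, 0], [1, 0, 200, -150, 0]],
  ],
)

```text
clock: 5.15
eef_pos: [715.8, -0.2, 509.9]
eef_rot: [2.956, 0.0, 1.571]
wrist_force: [-0.3, 0.3, 0.6]
finger_gap: 94.0
```

>>> send_rows(
  series=[
    [[1, 0, 200, 0, 0]],
  ],
)

```text
clock: 5.25
eef_pos: [734.1, -0.2, 496.8]
eef_rot: [2.93, 0.0, 1.571]
wrist_force: [0.7, -0.1, -0.3]
finger_gap: 94.1
```

>>> send_rows(
  series=[
    [[1, 0, 200, 0, 0]],
  ],
)

```text
clock: 5.35
eef_pos: [753.3, -0.3, 480.8]
eef_rot: [2.907, 0.0, 1.571]
wrist_force: [0.9, -0.0, 0.0]
finger_gap: 93.8
```

```bash
python3 - <<'E'
from h import *
s=manip.read_state(); print(s["joints"],s["eef_pos"],s["eef_rot"])
E
```

```text
[-0.05318321  0.76289335  0.23456569  0.01285701  1.90969367 -0.04745055] [ 7.53307131e+02 -2.60220953e-01  4.80776698e+02] [2.90687110e+00 2.30981309e-04 1.57073871e+00]
```

```bash
python3 - <<'E'
from h import *
import pickle
s,c=pickle.load(open("wrist0.pkl","rb"));T=pose(c,s)
P=atz(np.array([[482,87],[527,328]])/1.5,160,c,T);print(P)
d=P[0]-P[1];psi=np.arctan2(-d[0],d[1]);print(np.degrees(psi))
# platform front edge: points on left boundary of platform top z=115
Q=atz(np.array([[276,60],[380,430]])/1.5,115,c,T);print(Q);d=Q[0]-Q[1];print(np.degrees(np.arctan2(-d[0],d[1])))
# crosspiece near upper edge z=160+55+22
Q=atz(np.array([[557,0],[607,290]])/1.5,237,c,T);print(Q);d=Q[0]-Q[1];print(np.degrees(np.arctan2(-d[0],d[1])))
R=Ro.from_euler('z',psi).as_matrix()
b=P[0]-R@[0,70,0];print("bar centre",b)
import os
for n in ["scene","side"]:
    c=manip.camera(n);T=pose(c)
    im=c["img"][:,:,::-1].copy()
    for X in [b+R@[0,y,0] for y in(-114,-70,0,70,114)]+[b+R@[8,y,55] for y in(-119,119)]+[b+R@[70,y,66] for y in (-108,108)]:
        u=proj(X,c,T)[0];cv2.circle(im,tuple(int(v) for v in u),1,(0,0,255),-1)
    r=manip.find_in("shaker",c)[0]["rect"]
    cr=im[100:300,150:400] if n=="side" else im[130:330,180:430]
    cv2.imwrite(f"pics/{n}1.png",cv2.resize(cr,None,fx=3,fy=3))
E
```

```text
[[593.36159356  99.02374984 160.        ]
 [618.66462282  -4.46067254 160.        ]]
13.73984029075424
[[500.65419163 118.04767025 115.        ]
 [551.48298996 -79.7179806  115.        ]]
14.413917782137675
[[597.75025116 108.95472367 237.        ]
 [618.69974     31.1107109  237.        ]]
15.06264454243361
bar centre [609.98754905  31.02685576 160.        ]
```

View pics/side1.png

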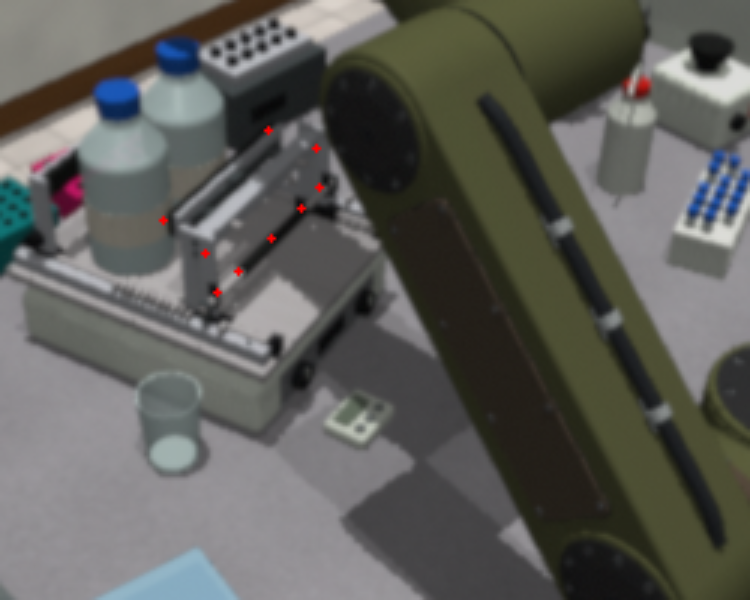

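>>> send_rows(
  series=[
    [[1, 45, -16, -4, 0], [1, 90, -32, -8, 0], [1, 135, -48, -12, 0], [1, 180, -64, -15, 0], [1, 225, -80, -19, 0], [1, 270, -96, -23, 0], [1, 300, -110, -26, 0]],
  ],
)

```text
clock: 6.25
eef_pos: [638.1, 302.3, 482.4]
eef_rot: [2.907, -0.002, 1.572]
wrist_force: [-0.2, -0.5, -0.5]
finger_gap: 94.2
```

>>> send_rows(
  series=[
    [[1, 85, 180, -150, 0]],
  ],
)

```text
clock: 6.35
eef_pos: [648.7, 310.7, 496.5]
eef_rot: [2.911, 0.0, 1.576]
wrist_force: [0.2, 0.2, 1.0]
finger_gap: 93.6
```

>>> send_rows(
  series=[
    [[1, 85, 180, -150, 0]],
  ],
)

```text
clock: 6.45
eef_pos: [655.6, 312.9, 515.1]
eef_rot: [2.888, -0.009, 1.575]
wrist_force: [31.6, 10.9, 36.3]
finger_gap: 94.1
```

>>> send_rows(
  series=[
    [[1, 85, 180, -100, 0]],
  ],
)

```text
clock: 6.55
eef_pos: [661.2, 316.0, 515.0]
eef_rot: [2.868, -0.018, 1.577]
wrist_force: [0.7, -0.3, -0.6]
finger_gap: 93.9
```

>>> send_rows(
  series=[
    [[1, 85, 180, -100, 0]],
  ],
)

```text
clock: 6.65
eef_pos: [664.5, 318.7, 525.5]
eef_rot: [2.831, -0.034, 1.58]
wrist_force: [-1.0, -0.3, 1.0]
finger_gap: 93.6
```

>>> send_rows(
  series=[
    [[1, 85, 180, -100, 0]],
  ],
)

```text
clock: 6.75
eef_pos: [666.9, 321.2, 532.8]
eef_rot: [2.803, -0.045, 1.583]
wrist_force: [0.3, -0.6, 0.3]
finger_gap: 94.1
```

```bash
cat > st.py <<'E'
from h import *
s=manip.read_state(); R=Ro.from_euler('xyz',s["eef_rot"]).as_matrix()
z=R[:,2];th=np.arccos(-z[2]);print(s["clock"],s["joints"].round(3),s["eef_pos"].round(1),"F",s["wrist_force"].round(1),"gap",round(s["finger_gap"],1))
print("tilt",np.degrees(th),"az",np.degrees(np.arctan2(z[1],z[0])),"vec",th*z[:2]/np.hypot(*z[:2]));print(R.round(3))
E
python3 st.py
```

```text
6.75 [ 0.434  0.697  0.235 -0.102  1.881  0.382] [666.9 321.2 532.8] F [ 0.3 -0.6  0.3] gap 94.1
tilt 19.544853899897017 az 8.035424840158017 vec [0.33777286 0.04768386]
[[-0.013  0.943  0.331]
 [ 0.999 -0.003  0.047]
 [ 0.045  0.331 -0.942]]
```

>>> send_rows(
  series=[
    [[1, 85, 180, -70, 0]],
  ],
)

```text
clock: 6.85
eef_pos: [672.5, 325.1, 535.8]
eef_rot: [2.777, -0.056, 1.588]
wrist_force: [0.9, 0.2, 0.3]
finger_gap: 94.1
```

>>> send_rows(
  series=[
    [[1, 85, 180, -70, 0]],
  ],
)

```text
clock: 6.95
eef_pos: [678.2, 328.9, 538.2]
eef_rot: [2.752, -0.066, 1.592]
wrist_force: [0.4, 0.0, 0.8]
finger_gap: 94.1
```

>>> send_rows(
  series=[
    [[1, 85, 180, -70, 0]],
  ],
)

```text
clock: 7.05
eef_pos: [682.7, 332.4, 542.2]
eef_rot: [2.726, -0.077, 1.596]
wrist_force: [0.2, 0.3, -0.5]
finger_gap: 94.4
```

>>> send_rows(
  series=[
    [[1, 85, 180, -70, 0]],
  ],
)

```text
clock: 7.15
eef_pos: [686.3, 335.5, 547.8]
eef_rot: [2.7, -0.087, 1.601]
wrist_force: [0.8, -0.4, -0.2]
finger_gap: 93.7
```

>>> send_rows(
  series=[
    [[1, 85, 180, -70, 0]],
  ],
)

```text
clock: 7.25
eef_pos: [689.2, 338.4, 554.6]
eef_rot: [2.673, -0.098, 1.607]
wrist_force: [0.3, 0.1, -0.3]
finger_gap: 94.6
```

```bash
python3 st.py
```

```text
7.25 [ 0.442  0.686  0.235 -0.1    1.752  0.388] [689.2 338.4 554.6] F [ 0.3  0.1 -0.3] gap 94.6
tilt 27.381988990813596 az 13.023144713639645 vec [0.4656137  0.10769352]
[[-0.036  0.893  0.448]
 [ 0.995 -0.012  0.104]
 [ 0.098  0.449 -0.888]]
```

>>> send_rows(
  series=[
    [[1, 85, 180, -70, 0]],
  ],
)

```text
clock: 7.35
eef_pos: [691.2, 340.9, 562.3]
eef_rot: [2.646, -0.109, 1.612]
wrist_force: [0.3, -0.6, -0.7]
finger_gap: 94.1
```

>>> send_rows(
  series=[
    [[1, 100, 180, -70, 0]],
  ],
)

```text
clock: 7.45
eef_pos: [691.8, 345.8, 570.5]
eef_rot: [2.619, -0.12, 1.618]
wrist_force: [0.0, 0.1, 0.6]
finger_gap: 94.0
```

>>> send_rows(
  series=[
    [[1, 100, 180, -70, 0]],
  ],
)

```text
clock: 7.55
eef_pos: [691.5, 350.9, 579.1]
eef_rot: [2.592, -0.13, 1.625]
wrist_force: [0.5, 0.1, -0.0]
finger_gap: 93.9
```

```bash
python3 st.py; cat > plan.py <<'E'
import sys
from h import *
def tool(s): return Ro.from_euler('xyz',s["eef_rot"]).as_matrix(),np.array(s["eef_pos"])
if __name__=="__main__":
    psi=np.radians(14.4); ex=np.array([np.cos(psi),np.sin(psi),0]);ey=np.array([-np.sin(psi),np.cos(psi),0])
    s=manip.read_state();R,p=tool(s)
    d=np.degrees(np.arctan2(-R[2,0],R[2,1]));print("roll to level x",d)
    bar=np.array([610,31,160.])
    g=bar+R[:,2]*11-R[:,2]*150 -ex*2
    print("pregrasp tcp",g,"tool shift",R.T@(g-p), "rolled x",(R@Ro.from_euler('z',d,degrees=True).as_matrix()).round(3))
E
python3 plan.py
```

```text
7.55 [ 0.458  0.665  0.235 -0.104  1.686  0.399] [691.5 350.9 579.1] F [ 0.5  0.1 -0. ] gap 93.9
tilt 32.28391615721643 az 15.031949487903363 vec [0.54417977 0.14613781]
[[-0.053  0.855  0.516]
 [ 0.99  -0.022  0.139]
 [ 0.13   0.518 -0.845]]
roll to level x -14.050387180039214
pregrasp tcp [536.36130231  11.2473933  277.51224036] tool shift [-367.14375629 -281.48576923  127.91623892] rolled x [[-0.259  0.816  0.516]
 [ 0.966  0.219  0.139]
 [ 0.     0.534 -0.845]]
```

>>> send_rows(
  series=[
    [[0.5, -28, -33, -24, 0], [0.5, -55, -65, -48, 0], [0.4, -83, -98, -72, 0], [0.32, -110, -130, -96, 0], [0.32, -140, -148, -69, -3], [0.32, -171, -166, -42, -6], [0.32, -202, -184, -15, -9], [0.32, -233, -202, 12, -12], [0.32, -264, -220, 39, -14], [0.32, -295, -238, 66, -14]],
  ],
)

```text
clock: 8.55
eef_pos: [536.7, 71.5, 360.8]
eef_rot: [2.579, 0.002, 1.833]
wrist_force: [0.6, 0.0, -0.5]
finger_gap: 30.3
```

```bash
python3 st.py; python3 plan.py
```

```text
8.55 [-0.003 -0.104  1.718  0.167  0.987 -0.319] [536.7  71.5 360.8] F [ 0.6  0.  -0.5] gap 30.3
tilt 32.25262289448175 az 14.876855948508046 vec [0.54404549 0.14452402]
[[-0.259  0.817  0.516]
 [ 0.966  0.22   0.137]
 [-0.002  0.534 -0.846]]
roll to level x 0.17092194435282926
pregrasp tcp [536.37148426  11.45803299 277.55277162] tool shift [-57.72930129 -57.91896169  62.04096745] rolled x [[-0.257  0.817  0.516]
 [ 0.966  0.217  0.137]
 [ 0.     0.534 -0.846]]
```

>>> send_rows(
  series=[
    [[0.32, -20, -20, 21, 0], [0.32, -40, -40, 42, 0], [0.32, -58, -58, 62, 0], [0.32, -58, -58, 62, 0]],
  ],
)

```text
clock: 8.95
eef_pos: [535.7, 11.0, 275.5]
eef_rot: [2.584, -0.001, 1.83]
wrist_force: [0.1, -0.4, 0.3]
finger_gap: 29.8
```

```bash
python3 - <<'E'
from h import *
import pickle
s=manip.read_state();c=manip.camera("wrist");T=pose(c,s)
pickle.dump((s,c),open("w2.pkl","wb"))
psi=np.radians(14.4);R=Ro.from_euler('z',psi).as_matrix();b=np.array([610,31,160.])
im=cv2.resize(c["img"][:,:,::-1],None,fx=1.5,fy=1.5)
for X in [b+R@[0,y,0] for y in(-114,-70,0,70,114)]+[b+R@[8,y,55] for y in(-119,0,119)]:
    u=proj(X,c,T)[0]*1.5;print(u.round(0));
    if np.all(abs(u)<2000): cv2.circle(im,tuple(int(v) for v in u),3,(0,0,255),-1)
cv2.imwrite("pics/w2.png",im)
E
python3 st.py
```

```text
[383. 448.]
[383. 386.]
[384. 280.]
[385. 162.]
[386.  82.]
[444. 494.]
[452. 296.]
[461.  56.]
9.0 [-0.151 -0.059  1.865  0.29   0.835 -0.551] [536.4  11.8 277.9] F [0.3 0.4 0.1] gap 30.2
tilt 32.067914848140205 az 14.899585242445607 vec [0.54087274 0.14391092]
[[-0.257  0.819  0.513]
 [ 0.966  0.218  0.137]
 [ 0.     0.531 -0.847]]
```

View pics/w2.png

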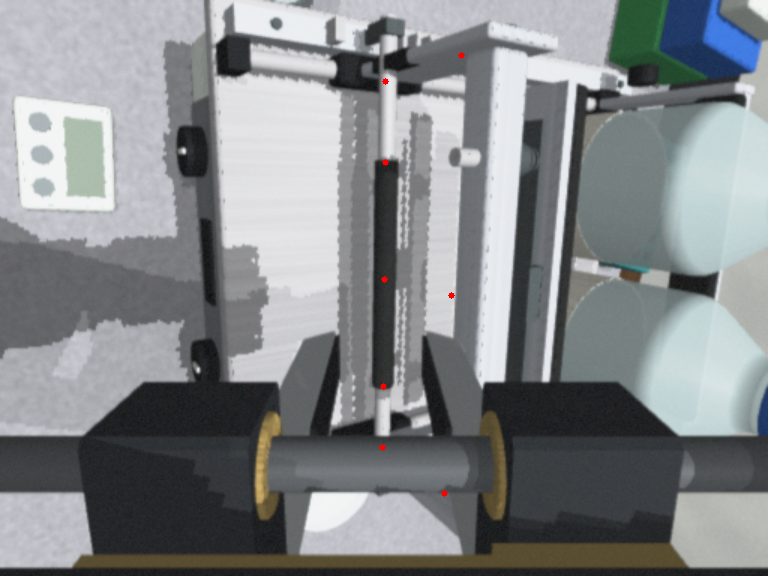

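>>> send_rows(
  series=[
    [[0.32, 0, 0, 30, 0], [0.32, 0, 0, 60, 0], [0.32, 0, 0, 85, 0], [0.32, 0, 0, 105, 0], [0.32, 0, 0, 120, 0], [0.32, 0, 0, 130, 0], [0.32, 0, 0, 140, 0], [0.32, 0, 0, 150, 0], [0.32, 0, 0, 150, 0]],
  ],
)

```text
clock: 9.9
eef_pos: [613.7, 33.2, 150.4]
eef_rot: [2.582, -0.0, 1.832]
wrist_force: [-0.1, 0.1, 1.1]
finger_gap: 30.2
```

```bash
python3 st.py; python3 - <<'E'
from h import *
for n in ["side","wrist"]:
    c=manip.camera(n); im=c["img"][:,:,::-1]
    if n=="side": im=im[110:270,150:350]; im=cv2.resize(im,None,fx=3,fy=3,interpolation=cv2.INTER_CUBIC)
    cv2.imwrite(f"pics/{n}3.png",im)
a=cv2.imread("pics/side3.png");b=cv2.imread("pics/wrist3.png");cv2.imwrite("pics/c3.png",cv2.resize(np.hstack([a,cv2.resize(b,(640,480))]),(800,309)))
E
```

```text
9.9 [-0.083  0.262  1.83   0.353  0.545 -0.6  ] [613.7  33.2 150.4] F [-0.1  0.1  1.1] gap 30.2
tilt 32.065022550705734 az 15.012790105104562 vec [0.54053859 0.14496621]
[[-0.259  0.819  0.513]
 [ 0.966  0.219  0.138]
 [ 0.     0.531 -0.847]]
```

View pics/c3.png

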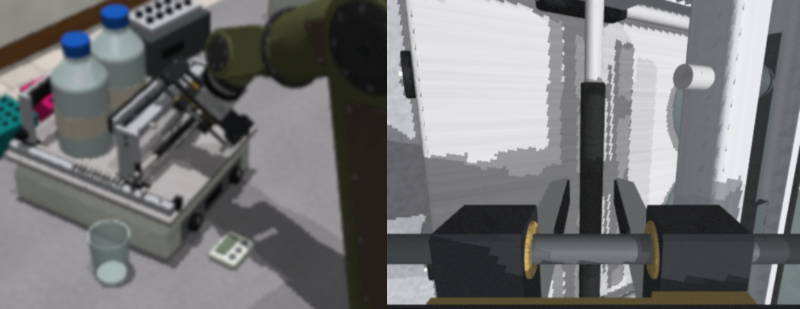

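Bar sits centred between the fingers, free of contact (wrist view). Close.

>>> send_rows(
  series=[
    [[0.1, 0, 0, 0, 0], [0.05, 0, 0, 0, 0], [0.05, 0, 0, 0, 0], [0.05, 0, 0, 0, 0], [0.05, 0, 0, 0, 0]],
  ],
  newtons=35,
)

```text
clock: 10.5
eef_pos: [613.5, 32.8, 151.3]
eef_rot: [2.581, 0.0, 1.832]
wrist_force: [-0.9, -1.6, 1.9]
finger_gap: 13.2
```

```bash
python3 st.py; python3 - <<'E'
from h import *
s=manip.read_state();R=Ro.from_euler('xyz',s["eef_rot"]).as_matrix();psi=np.radians(14.4)
print("up 1mm",R.T@[0,0,1],"fwd",R.T@[np.cos(psi),np.sin(psi),0])
E
```

```text
10.5 [-0.083  0.26   1.83   0.353  0.546 -0.6  ] [613.5  32.8 151.3] F [-0.9 -1.6  1.9] gap 13.2
tilt 32.12529568152334 az 14.947728643194488 vec [0.54171923 0.14462366]
[[-0.258  0.818  0.514]
 [ 0.966  0.219  0.137]
 [-0.     0.532 -0.847]]
up 1mm [-2.05481579e-04  5.31772486e-01 -8.46887230e-01] fwd [-0.00988675  0.84684478  0.53174823]
```

>>> send_rows(
  series=[
    [[0.05, 0, 1.6, -2.5, 0], [0.05, 0, 3.2, -5.1, 0], [0.05, 0, 4.8, -7.6, 0], [0.05, 0, 6.6, -10.6, 0], [0.05, 0, 6.6, -10.6, 0], [0.05, 0, 6.6, -10.6, 0]],
  ],
)

```text
clock: 11.1
eef_pos: [613.2, 32.8, 163.2]
eef_rot: [2.582, 0.0, 1.832]
wrist_force: [-1.1, -4.4, -10.2]
finger_gap: 12.7
```

```bash
python3 st.py; cat > cam.py <<'E'
from h import *
import sys,pickle
s=manip.read_state();o={}
for n in ["side","scene","wrist"]:
    c=manip.camera(n);o[n]=(s,c)
    for t in ["release_bar","cushion","bottle_left","bottle_right"]:
        r=manip.find_in(t,c); print(n,t,[(np.round(x["rect"],1).tolist(),round(x["conf"],2)) for x in r[:1]])
pickle.dump(o,open(sys.argv[1],"wb"))
E
python3 cam.py c4.pkl
```

```text
11.1 [-0.083  0.242  1.82   0.337  0.573 -0.582] [613.2  32.8 163.2] F [ -1.1  -4.4 -10.2] gap 12.7
tilt 32.06050904275584 az 14.975641199614747 vec [0.54055637 0.14459536]
[[-0.258  0.819  0.513]
 [ 0.966  0.219  0.137]
 [-0.     0.531 -0.847]]
side release_bar [([215.6, 169.0, 35.6, 36.9], 0.51)]
side cushion [([203.8, 154.3, 30.0, 25.1], 0.68)]
side bottle_left [([169.9, 129.7, 40.6, 60.6], 0.95)]
side bottle_right [([196.1, 112.2, 25.5, 52.9], 0.63)]
scene release_bar [([239.8, 167.2, 69.6, 60.1], 0.72)]
scene cushion [([254.3, 182.5, 57.7, 35.1], 0.83)]
scene bottle_left []
scene bottle_right [([269.2, 205.8, 35.6, 52.0], 0.73)]
wrist release_bar [([241.5, 0.0, 33.5, 373.2], 0.75)]
wrist cushion [([328.2, 2.0, 183.0, 375.2], 0.73)]
wrist bottle_left [([481.0, 48.9, 30.4, 170.1], 0.88)]
wrist bottle_right [([454.0, 225.4, 58.0, 153.7], 0.93)]
```

```bash
python3 - <<'E'
from h import *
import pickle
psi=np.radians(14.4);R=Ro.from_euler('z',psi).as_matrix();b=np.array([610,31,160.])
s,c=pickle.load(open("scene0.pkl","rb"));T=pose(c,s)
P=atz(np.array([[431,320],[477,296]])/1.5,339,c,T);print("caps rel bar",(P-b)@R)
s,c=pickle.load(open("side0.pkl","rb"));T=pose(c,s)
# side0c crop: px/2+180,140 in 1.5x
P=atz((np.array([[208,106],[268,66]])/2+[180,140])/1.5,339,c,T);print("side caps(left,right)",(P-b)@R)
E
```

```text
caps rel bar [[161.91173575 -58.60105235 179.        ]
 [166.69080817  54.00456977 179.        ]]
side caps(left,right) [[164.12145857  48.67264143 179.        ]
 [157.8008209  -58.29977753 179.        ]]
```

>>> send_rows(
  series=[
    [[0.05, 0, 2.1, 1.3, 0], [0.05, 0, 4.2, 2.7, 0], [0.05, 0, 6.4, 4, 0], [0.05, 0, 8.5, 5.3, 0], [0.05, 0, 10.6, 6.6, 0], [0.05, 0, 12.7, 8, 0]],
  ],
)

```text
clock: 12.45
eef_pos: [628.2, 36.5, 163.5]
eef_rot: [2.581, 0.0, 1.832]
wrist_force: [-0.1, -6.6, -10.7]
finger_gap: 12.9
```

>>> send_rows(
  series=[
    [[0.05, -0.5, 2.1, 1.3, 0], [0.05, -0.7, 4.2, 2.7, 0], [0.05, -1, 6.4, 4, 0], [0.05, -1, 8.5, 5.3, 0], [0.05, -1, 10.6, 6.6, 0], [0.05, -1, 12.7, 8, 0]],
  ],
)

```text
clock: 13.05
eef_pos: [642.7, 40.0, 163.3]
eef_rot: [2.582, -0.0, 1.833]
wrist_force: [-0.2, 1.2, -9.1]
finger_gap: 12.9
```

```bash
python3 - <<'E'
from h import *
import pickle
psi=np.radians(14.4);R=Ro.from_euler('z',psi).as_matrix();b=np.array([610,31,160.])
s=manip.read_state();print("travel",(s["eef_pos"]-np.array([613.5,32.8,151.3]))@R,"F",s["wrist_force"]@R)
# network silhouettes of caps: current pic
c=manip.camera("side");T=pose(c)
im=cv2.resize(c["img"][90:250,130:330,::-1],None,fx=4,fy=4,interpolation=cv2.INTER_CUBIC);cv2.imwrite("pics/s5.png",im[:600,:800])
E
```

```text
travel [30.11807346 -0.31377669 12.04685955] F [ 0.14453832  1.24189722 -9.14496828]
```

View pics/s5.png

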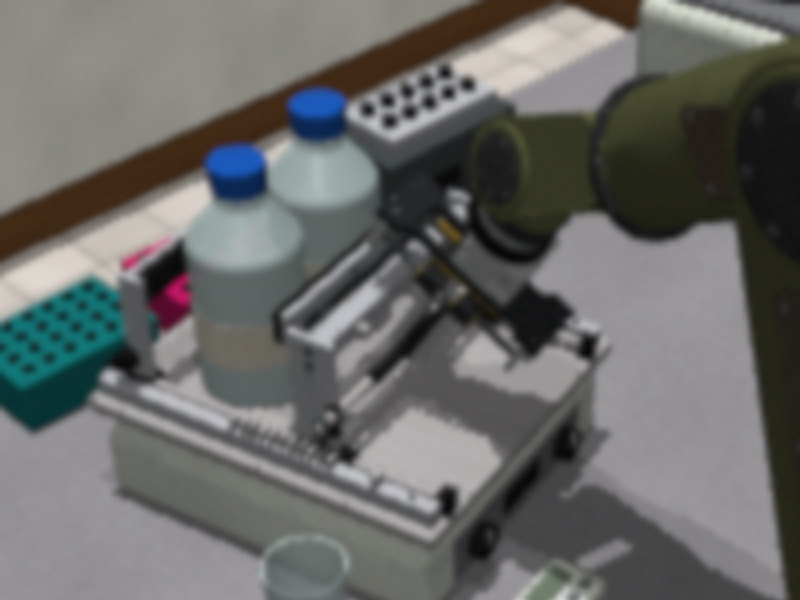

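>>> send_rows(
  series=[
    [[0.05, 0, 1.7, 1.1, 0], [0.05, 0, 3.4, 2.1, 0], [0.05, -0.1, 5.1, 3.2, 0], [0.05, -0.1, 6.8, 4.3, 0]],
  ],
)

```text
clock: 13.5
eef_pos: [650.6, 41.8, 163.4]
eef_rot: [2.581, -0.0, 1.832]
wrist_force: [-2.2, 2.9, -9.8]
finger_gap: 13.3
```

>>> send_rows(
  series=[
    [[0.05, 0, 1.3, 0.8, 0], [0.05, 0, 2.5, 1.6, 0], [0.05, -0.1, 3.8, 2.4, 0], [0.05, -0.1, 5.1, 3.2, 0]],
  ],
)

```text
clock: 13.9
eef_pos: [655.9, 43.1, 162.9]
eef_rot: [2.583, -0.0, 1.832]
wrist_force: [-7.4, 2.4, -9.9]
finger_gap: 13.1
```

>>> send_rows(
  series=[
    [[0.05, 0, 1.3, 0.8, 0], [0.05, 0, 2.5, 1.6, 0], [0.05, -0.1, 3.8, 2.4, 0], [0.05, -0.1, 5.1, 3.2, 0]],
  ],
)

```text
clock: 14.3
eef_pos: [661.4, 44.5, 162.6]
eef_rot: [2.584, -0.001, 1.832]
wrist_force: [-10.2, 0.6, -9.1]
finger_gap: 12.7
```

```bash
cat > caps.py <<'E'
from h import *
import pickle,sys
psi=np.radians(14.4);R=Ro.from_euler('z',psi).as_matrix();b=np.array([610,31,160.])
def caps(c,T):
    hsv=cv2.cvtColor(np.ascontiguousarray(c["img"]),cv2.COLOR_RGB2HSV)
    m=cv2.inRange(hsv,(100,150,60),(125,255,255))
    n,l,st,ce=cv2.connectedComponentsWithStats(m)
    o=[]
    for i in range(1,n):
        if st[i,4]<60: continue
        P=(atz([ce[i]],330,c,T)[0]-b)@R
        if 130<P[0]<220 and abs(P[1])<90: o.append((round(P[1],1),round(P[0],2),int(st[i,4])))
    return sorted(o)
if __name__=="__main__":
    for n in ["side","scene"]:
        s0,c0=pickle.load(open(n+"0.pkl","rb"));print(n,"start",caps(c0,pose(c0,s0)))
        c=manip.camera(n);print(n,"now  ",caps(c,pose(c)))
    s=manip.read_state();print("travel",(s["eef_pos"]-np.array([613.5,32.8,151.3]))@R,"F",s["wrist_force"]@R)
E
python3 caps.py
```

```text
side start [(np.float64(-55.6), np.float64(158.27), 146), (np.float64(56.7), np.float64(161.59), 156)]
side now   [(np.float64(-55.8), np.float64(158.4), 145), (np.float64(56.5), np.float64(161.78), 157)]
scene start [(np.float64(-56.7), np.float64(159.78), 174), (np.float64(55.7), np.float64(162.68), 168)]
scene now   [(np.float64(-55.5), np.float64(159.37), 184), (np.float64(55.4), np.float64(162.56), 174)]
travel [49.46055587 -0.60490877 11.34704031] F [-7.06091206  3.7013864  -9.1832465 ]
```

```bash
python3 - <<'E'
from h import *
psi=np.radians(14.4);R=Ro.from_euler('z',psi).as_matrix();b=np.array([610,31,160.])
t=R@[49.5,-.6,0]
ims=[]
for n,(y0,x0) in {"side":(95,150),"scene":(160,215)}.items():
    c=manip.camera(n);T=pose(c);im=cv2.resize(c["img"][y0:y0+140,x0:x0+133,::-1],None,fx=3,fy=4 if 0 else 3,interpolation=cv2.INTER_CUBIC)
    for X,col in [(b+t+R@[0,y,12],(0,0,255)) for y in(-114,114)]+[(b+t+R@[8,y,55],(0,255,0)) for y in(-119,119)]+[(b+t+R@[70,y,82],(255,0,255)) for y in (-108,108)]:
        u=(proj(X,c,T)[0]-[x0,y0])*3+1;cv2.circle(im,tuple(int(v) for v in u),3,col,-1)
    ims.append(im)
cv2.imwrite("pics/c6.png",np.hstack(ims))
E
```

```text
(no output)
```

View pics/c6.png

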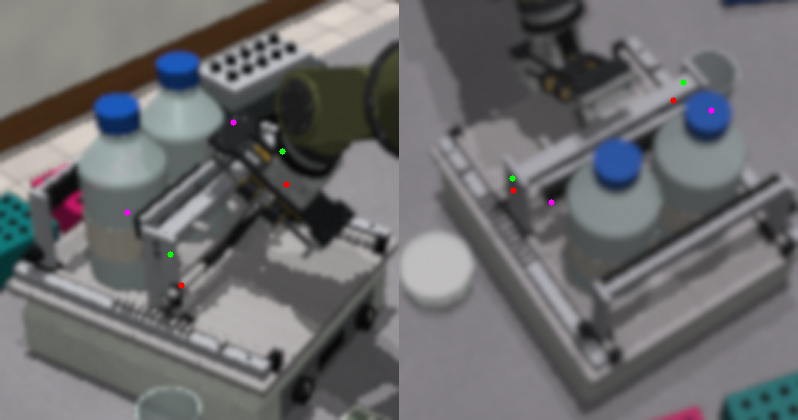

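```bash
python3 - <<'E'
from h import *
img=cv2.imread("pics/w1.png")
import pickle
_,c=pickle.load(open("wrist0.pkl","rb"))
s={"eef_pos":np.array([783.1046,-.1558,325.2616]),"eef_rot":[3.13107,-.000813,1.57074]}
T=pose(c,s)
psi=np.radians(14.4);R=Ro.from_euler('z',psi).as_matrix();b=np.array([610,31,160.])
f=lambda uv,z:((atz(np.array(uv)/1.5,z,c,T)-b)@R).round(1).tolist()
print("bottleR right edge@259,left edge",f([[475,272],[261,280]],259), "left bottle edges",f([[427,30],[188,30]],259))
print("rear face top edge @242",f([[430,0],[457,100],[484,220],[508,325]],242))
print("cushion face top edge@242",f([[130,45],[215,330]],242))
for r in (30,100,180,272): print(r,[int(v) for v in img[r,380:560:6].mean(1)])
E
```

```text
bottleR right edge@259,left edge [[210.2, -66.5, 99.0], [111.5, -44.9, 99.0]] left bottle edges [[212.1, 41.2, 99.0], [113.9, 66.1, 99.0]]
rear face top edge @242 [[218.8, 56.6, 82.0], [221.4, 12.0, 82.0], [222.3, -46.0, 82.0], [223.4, -102.1, 82.0]]
cushion face top edge@242 [[81.9, 72.0, 82.0], [76.1, -66.7, 82.0]]
30 [186, 186, 186, 186, 186, 191, 188, 174, 130, 46, 24, 42, 47, 46, 42, 235, 237, 237, 180, 189, 183, 177, 181, 181, 179, 177, 180, 179, 184, 183]
100 [182, 183, 182, 157, 116, 190, 173, 117, 117, 117, 118, 105, 23, 34, 41, 46, 42, 190, 236, 237, 190, 173, 181, 180, 180, 178, 186, 180, 182, 180]
180 [189, 182, 176, 173, 160, 193, 218, 217, 217, 200, 146, 146, 144, 145, 68, 24, 42, 47, 48, 50, 233, 233, 229, 189, 183, 187, 185, 186, 188, 186]
272 [78, 79, 76, 75, 76, 63, 54, 181, 193, 193, 193, 191, 190, 188, 187, 187, 125, 104, 23, 27, 28, 30, 39, 124, 126, 143, 162, 165, 161, 65]
```

>>> send_rows(
  series=[
    [[0.05, 0, 0.8, 0.5, 0], [0.05, 0, 1.7, 1.1, 0], [0.05, 0, 2.5, 1.6, 0], [0.05, -0.1, 3.4, 2.1, 0], [0.05, -0.1, 3.4, 2.1, 0]],
  ],
)

```text
clock: 15.0
eef_pos: [665.2, 45.4, 162.4]
eef_rot: [2.584, -0.001, 1.833]
wrist_force: [-9.6, 1.4, -9.3]
finger_gap: 13.0
```

```bash
python3 caps.py
```

```text
side start [(np.float64(-55.6), np.float64(158.27), 146), (np.float64(56.7), np.float64(161.59), 156)]
side now   [(np.float64(-55.8), np.float64(158.4), 145), (np.float64(56.0), np.float64(162.09), 155)]
scene start [(np.float64(-56.7), np.float64(159.78), 174), (np.float64(55.7), np.float64(162.68), 168)]
scene now   [(np.float64(-55.4), np.float64(159.55), 184), (np.float64(55.3), np.float64(162.86), 172)]
travel [53.14552319 -0.61013595 11.14077575] F [-9.65256395  4.13557325 -9.78453338]
```

```bash
python3 - <<'E'
from h import *
psi=np.radians(14.4);R=Ro.from_euler('z',psi).as_matrix();b=np.array([610,31,160.])
s=manip.read_state();c=manip.camera("wrist");T=pose(c,s);t=R@[53.1,-.6,0]
im=cv2.resize(c["img"][:,:,::-1],None,fx=1.5,fy=1.5)
for X,col in [(b+t+R@[0,y,11],(0,0,255)) for y in(0,70,114)]+[(b+t+R@[8,y,55],(0,255,0)) for y in(20,60,119)]+[(b+t+R@[70,y,82],(255,0,255)) for y in (0,50,108)]+[(b+t+R@[60,y,82],(255,255,0)) for y in (0,50,108)]:
    u=proj(X,c,T)[0]*1.5;cv2.circle(im,tuple(int(v) for v in u),3,col,-1)
cv2.imwrite("pics/w7.png",im)
E
```

```text
(no output)
```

View pics/w7.png

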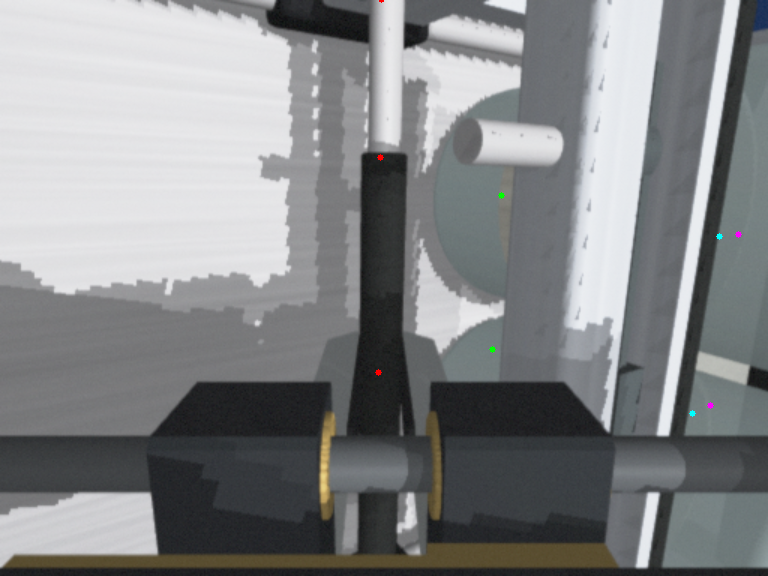

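```bash
python3 - <<'E'
from h import *
psi=np.radians(14.4);R=Ro.from_euler('z',psi).as_matrix();b=np.array([610,31,160.])
c=manip.camera("side");T=pose(c)
f=lambda X:proj(b+R@np.array(X,float),c,T)[0]
im=cv2.resize(c["img"][130:190,145:225,::-1],None,fx=9,fy=9,interpolation=cv2.INTER_CUBIC)
for x,col in ((208,(0,0,255)),(214,(0,255,0)),(220,(255,0,255))):
  for z in (66-16,66+16):
    p,q=[tuple(int(v) for v in (f([x,y,z])-[145,130])*9+4) for y in (118,70)]
    cv2.line(im,p,q,col,1)
# bottle_left outline tangent circle at z=99 over bar, center from caps
for a in np.linspace(0,2*np.pi,60): 
    p=(f([162.3+50.5*np.cos(a),56+50.5*np.sin(a),-45])-[145,130])*9+4
    cv2.circle(im,tuple(int(v) for v in p),1,(255,255,0),-1)
cv2.imwrite("pics/s8.png",im)
E
```

```text
(no output)
```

View pics/s8.png

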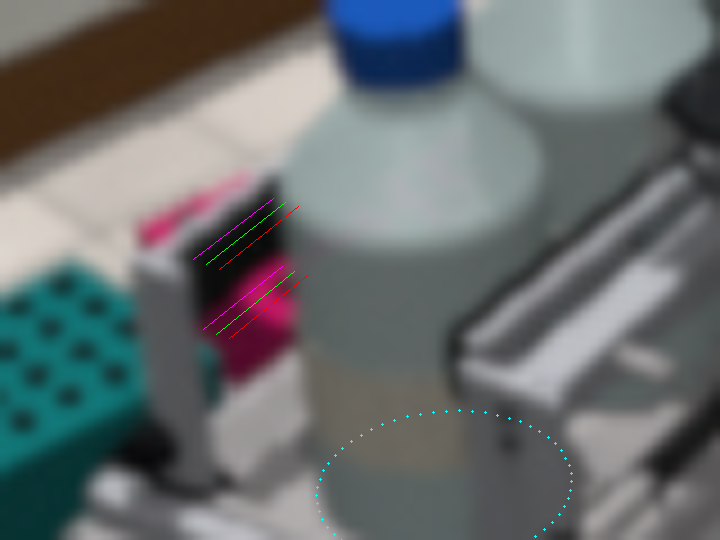

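>>> send_rows(
  series=[
    [[0.05, 0, 0.8, 0.3, 0], [0.05, 0, 1.7, 0.8, 0], [0.05, 0, 2.6, 1.4, 0], [0.05, 0, 2.6, 1.4, 0]],
  ],
)

```text
clock: 15.6
eef_pos: [668.0, 46.1, 162.6]
eef_rot: [2.584, -0.001, 1.832]
wrist_force: [-10.5, 2.1, -10.1]
finger_gap: 13.1
```

```bash
python3 caps.py|grep -v start; python3 - <<'E'
from h import *
for i in range(4):
    manip.camera("side"); s=manip.read_state(); print(s["wrist_force"].round(1),s["moment"].round(2))
E
```

```text
side now   [(np.float64(-56.2), np.float64(162.21), 143), (np.float64(57.2), np.float64(168.46), 159)]
scene now   [(np.float64(-55.7), np.float64(162.8), 187), (np.float64(55.4), np.float64(169.66), 172)]
travel [56.10622655 -0.63339756 11.34849854] F [-10.39977386   3.33900964  -9.47670248]
[-10.7   0.9  -9.8] [-0.06  2.68  0.24]
[-9.8  1.2 -9.6] [-0.13  2.64  0.3 ]
[-10.    0.7  -9.4] [-0.11  2.68  0.23]
[-9.2  1.3 -9.1] [-0.16  2.67  0.27]
```

>>> send_rows(
  series=[
    [[0.05, 0, 0.8, 0.5, 0], [0.05, 0, 1.7, 1.1, 0], [0.05, 0, 2.5, 1.6, 0], [0.05, 0, 2.5, 1.6, 0]],
  ],
)

```text
clock: 16.3
eef_pos: [670.9, 46.8, 162.6]
eef_rot: [2.584, -0.001, 1.832]
wrist_force: [-10.5, 1.3, -8.9]
finger_gap: 13.0
```

```bash
python3 caps.py|grep -v start
```

```text
side now   [(np.float64(-56.2), np.float64(162.42), 144), (np.float64(57.3), np.float64(168.24), 158)]
scene now   [(np.float64(-55.8), np.float64(163.41), 184), (np.float64(55.4), np.float64(169.81), 171)]
travel [59.0381537  -0.67444709 11.27970814] F [ -9.42666776   3.06669459 -10.64591841]
```

>>> send_rows(
  series=[
    [[0.05, 0, 0.8, 0.5, 0], [0.05, 0, 1.7, 1.1, 0], [0.05, 0, 1.7, 1.1, 0]],
  ],
)

```text
clock: 16.7
eef_pos: [672.7, 47.3, 162.4]
eef_rot: [2.585, -0.0, 1.833]
wrist_force: [-11.6, -0.6, -9.1]
finger_gap: 13.1
```

```bash
python3 caps.py|grep -v start
```

```text
side now   [(np.float64(-55.9), np.float64(162.24), 144), (np.float64(57.2), np.float64(168.67), 156)]
scene now   [(np.float64(-55.7), np.float64(163.66), 184), (np.float64(55.5), np.float64(169.68), 170)]
travel [60.95756519 -0.6705996  11.13417375] F [-11.0904838    2.88967652  -9.66978193]
```

>>> send_rows(
  series=[
    [[0.05, 0, 0.8, 0.5, 0], [0.05, 0, 1.7, 1.1, 0], [0.05, 0, 1.7, 1.1, 0]],
  ],
)

```text
clock: 17.1
eef_pos: [674.6, 47.8, 162.3]
eef_rot: [2.585, -0.001, 1.832]
wrist_force: [-11.0, -0.9, -8.2]
finger_gap: 13.1
```

```bash
python3 caps.py|grep -v start
```

```text
side now   [(np.float64(-55.9), np.float64(162.24), 144), (np.float64(57.2), np.float64(168.67), 156)]
scene now   [(np.float64(-55.7), np.float64(163.66), 184), (np.float64(55.2), np.float64(170.23), 168)]
travel [62.87521406 -0.70236016 11.04093821] F [-11.84372014   2.32546175  -9.89845843]
```

>>> send_rows(
  series=[
    [[0.05, 0, 0.6, 0.3, 0], [0.05, 0, 1.3, 0.7, 0], [0.05, 0, 1.3, 0.7, 0], [0.05, 0, 1.3, 0.7, 0]],
  ],
)

```text
clock: 17.6
eef_pos: [675.9, 48.1, 162.3]
eef_rot: [2.585, -0.001, 1.832]
wrist_force: [-12.7, -0.5, -8.6]
finger_gap: 13.2
```

```bash
python3 caps.py|grep -v start; python3 st.py|head -1
```

```text
side now   [(np.float64(-55.1), np.float64(167.34), 145), (np.float64(57.2), np.float64(168.45), 155)]
scene now   [(np.float64(-55.3), np.float64(168.89), 187), (np.float64(55.2), np.float64(170.3), 166)]
travel [64.2622375  -0.68326764 11.06148371] F [-12.62848139   1.89372702  -9.563889  ]
17.7 [-0.045  0.374  1.644  0.284  0.607 -0.498] [675.9  48.1 162.4] F [-12.7  -1.3  -9.6] gap 13.3
```

>>> send_rows(
  series=[
    [[0.05, 0, -0.5, 0.8, 0], [0.05, 0, -1.1, 1.7, 0], [0.05, 0, -1.1, 1.7, 0]],
  ],
)

```text
clock: 18.0
eef_pos: [676.0, 48.1, 160.3]
eef_rot: [2.585, -0.001, 1.832]
wrist_force: [-11.9, -0.1, -9.8]
finger_gap: 12.9
```

>>> send_rows(
  series=[
    [[0.05, 0, -0.5, 0.8, 0], [0.05, 0, -0.5, 0.8, 0]],
  ],
)

```text
clock: 18.2
eef_pos: [676.0, 48.1, 159.5]
eef_rot: [2.585, -0.0, 1.832]
wrist_force: [-11.9, -0.7, -8.0]
finger_gap: 12.9
```

>>> send_rows(
  series=[
    [[0.05, 0, -0.5, 0.8, 0], [0.05, 0, -0.5, 0.8, 0]],
  ],
)

```text
clock: 18.4
eef_pos: [676.2, 48.2, 158.9]
eef_rot: [2.584, -0.0, 1.832]
wrist_force: [-12.9, 0.1, -7.6]
finger_gap: 13.2
```

```bash
python3 caps.py|grep -v start
```

```text
side now   [(np.float64(-55.1), np.float64(167.34), 145), (np.float64(57.2), np.float64(168.45), 155)]
scene now   [(np.float64(-55.4), np.float64(168.98), 185), (np.float64(55.1), np.float64(170.37), 167)]
travel [64.50242592 -0.71335449  7.56441209] F [-11.5625457    3.07695694  -8.75448719]
```

>>> send_rows(
  series=[
    [[0.05, 0, -0.5, 0.8, 0], [0.05, 0, -0.5, 0.8, 0]],
  ],
)

```text
clock: 18.7
eef_pos: [676.4, 48.2, 158.3]
eef_rot: [2.583, -0.0, 1.832]
wrist_force: [-11.0, -0.3, -6.5]
finger_gap: 13.0
```

>>> send_rows(
  series=[
    [[0.05, 0, -0.5, 0.8, 0], [0.05, 0, -0.5, 0.8, 0]],
  ],
)

```text
clock: 18.9
eef_pos: [676.6, 48.2, 157.6]
eef_rot: [2.583, -0.0, 1.832]
wrist_force: [-9.9, 0.6, -6.9]
finger_gap: 12.9
```

```bash
python3 caps.py|grep trav
```

```text
travel [64.95314438 -0.70913556  6.3222162 ] F [-10.10554102   3.00880841  -5.76539885]
```

>>> send_rows(
  series=[
    [[0.05, 0, 0.8, 0.5, 0], [0.05, 0, 0.8, 0.5, 0], [0.05, 0, 0, 1.8, 0], [0.05, 0, 0, 1.8, 0]],
  ],
)

```text
clock: 19.4
eef_pos: [677.2, 48.4, 155.5]
eef_rot: [2.584, -0.0, 1.832]
wrist_force: [-11.2, -0.8, -8.5]
finger_gap: 12.7
```

```bash
python3 caps.py|grep -v start
```

```text
side now   [(np.float64(-55.1), np.float64(167.34), 145), (np.float64(57.2), np.float64(168.45), 155)]
scene now   [(np.float64(-55.4), np.float64(168.69), 182), (np.float64(55.5), np.float64(170.43), 162)]
travel [65.55028957 -0.72511936  4.16735611] F [-9.9680742   3.03135571 -9.05071714]
```

>>> send_rows(
  series=[
    [[0.05, 0, -0.5, 0.8, 0], [0.05, 0, -1.1, 1.7, 0], [0.05, 0, -1.6, 2.5, 0], [0.05, 0, -1.9, 3.0, 0], [0.05, 0, -1.9, 3.0, 0]],
  ],
)

```text
clock: 20.0
eef_pos: [677.2, 48.4, 152.1]
eef_rot: [2.584, -0.0, 1.832]
wrist_force: [-13.1, -0.6, -8.4]
finger_gap: 13.1
```

```bash
python3 caps.py|grep trav
```

```text
travel [65.55494586 -0.75529826  0.75912773] F [-10.17003383   1.72049993  -8.63983421]
```

>>> send_rows(
  series=[
    [[0.15, 0, 0, 0, 0], [0.25, 0, 0, 0, 0], [0.32, 0, 0, 0, 0], [0.32, 0, 0, 0, 0]],
  ],
)

```text
clock: 20.5
eef_pos: [679.2, 48.3, 154.6]
eef_rot: [2.577, 0.002, 1.832]
wrist_force: [-0.0, -1.2, 0.1]
finger_gap: 29.8
```

```bash
python3 caps.py|grep -v start; python3 st.py|head -1
```

```text
side now   [(np.float64(-55.1), np.float64(167.34), 145), (np.float64(57.2), np.float64(168.67), 156)]
scene now   [(np.float64(-55.3), np.float64(168.9), 187), (np.float64(55.2), np.float64(170.45), 165)]
travel [67.07352325 -1.08475218  2.67368165] F [-0.86334169 -0.7321534  -0.18169754]
20.6 [-0.044  0.389  1.648  0.294  0.583 -0.509] [678.7  48.4 154. ] F [-0.7 -0.9 -0.2] gap 29.7
```

>>> send_rows(
  series=[
    [[0.32, 0, -2, 0, 0], [0.32, 0, -2, -15, 0], [0.32, 0, -2, -35, 0], [0.32, 0, -2, -60, 0], [0.32, 0, -2, -90, 0], [0.32, 0, -2, -120, 0], [0.32, 0, -2, -160, 0], [0.32, 0, -2, -160, 0]],
  ],
)

```text
clock: 21.4
eef_pos: [594.1, 25.8, 292.7]
eef_rot: [2.574, 0.003, 1.832]
wrist_force: [0.6, 0.3, -0.1]
finger_gap: 30.0
```

```bash
python3 caps.py|grep -v start; python3 - <<'E'
from h import *
psi=np.radians(14.0);R=Ro.from_euler('z',psi).as_matrix();b=np.array([610,31,160.])
s=manip.read_state();c=manip.camera("wrist");T=pose(c,s);print(s["clock"],s["eef_pos"],s["wrist_force"])
im=cv2.resize(c["img"][:,:,::-1],None,fx=1.5,fy=1.5)
for z,col in ((0,(0,0,255)),(9,(0,255,0))):
  for y in (-70,0,70,114):
    u=proj(b+R@[65,y-.7,z],c,T)[0]*1.5;print(z,y,u.round(0));cv2.circle(im,tuple(int(v) for v in u),3,col,-1)
cv2.imwrite("pics/w9.png",im)
E
```

```text
side now   [(np.float64(-55.1), np.float64(167.34), 145), (np.float64(57.2), np.float64(168.45), 155)]
scene now   [(np.float64(-55.1), np.float64(168.99), 184), (np.float64(55.1), np.float64(170.52), 166)]
travel [-20.24385114  -1.66513772 136.65148834] F [-0.61606668 -0.8766112   0.58518919]
21.5 [594.30624958  26.15273459 287.95148834] [-0.37870747 -1.0022804   0.58518919]
0 -70 [377. 380.]
0 0 [378. 277.]
0 70 [380. 164.]
0 114 [381.  88.]
9 -70 [384. 385.]
9 0 [386. 280.]
9 70 [388. 164.]
9 114 [390.  86.]
```

View pics/w9.png

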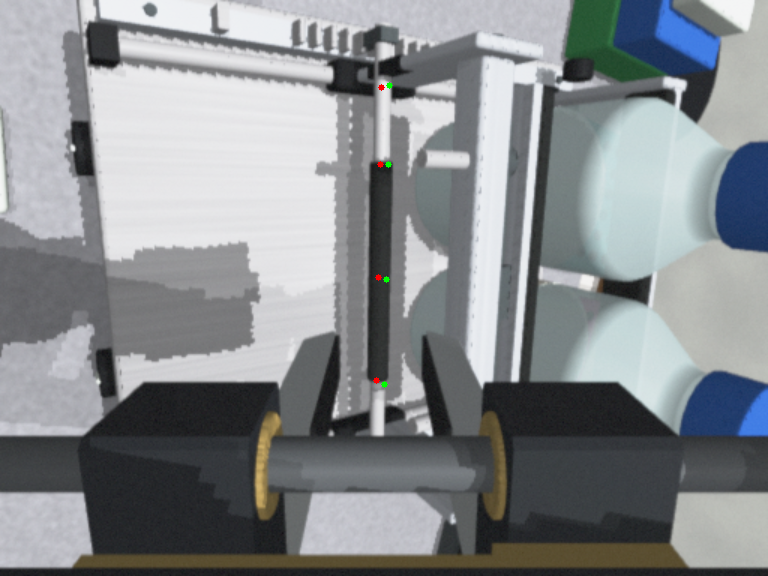

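```bash
python3 -c "
from cell import manip
print(manip.sign_off())"
```

```text
the job is handed in; nothing more can be done
None
```

The clamp is locked with its cushion pressed against both bottles, and I handed the job in at about 21.5 s of the 54 s allowed. The gripper is well clear and nothing is touching the robot.

**How it was done:** the moves offer no tilt. I leaned the gripper 32° by pushing it repeatedly against the arm's reach limit, well above the bench. I then gripped the release bar under the crosspiece, lifted it about 11.5 mm and slid the clamp about 65 mm. The bar met a tooth tip on the way down, so I nudged the clamp about 1 mm forward. It then lowered into the notch and I let go.

**Last checks**
- **Bottles:** both are upright and have stopped level with each other, within about 1 mm. The left one moved about 7 mm and the right about 9 mm. The left stayed put under further push; the right stayed put while the clamp was locked.
- **Cushion:** it is pressed in about 15 mm of its 22 mm. The force while pushing gave about 14 mm, the picture 15 mm and the geometry 16 mm.
- **Release bar:** I followed it down to about 0.8 mm lift before opening the gripper. The last wrist picture puts it within about 1 mm sideways of the fully-down position, but a bar resting about 2 mm up would look the same.

**What did not go smoothly**
- **Bottle sliding:** the bottles stuck until each was pushed with roughly 5 N, not the 1 to 3 N stated. They then slid in short jumps of 4 to 7 mm.
- **Close pass:** one early move took the open fingers close over the right bottle's cap. There was no contact force and the bottle did not move.
- **Force reading:** the wrist force read about 50 N once in free air at the reach limit, below the 120 N limit.
- **Bystanders:** I did not check the other items on the bench one by one. The arm worked well above them.

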